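Seal a well plate in the bench press and draw it out

ROBOT

A 6-joint arm with a two-finger parallel gripper is mounted at the origin on the work surface. World frame = base frame: x ahead of the robot, y to its left, z up, the work surface at z = 0. Lengths are in m, angles in degrees, forces in N, time in s.
With the tool pointing down it reaches from about 0.375 to 0.9 m from the base axis. Payload 3.1 kg.
Tool frame: the origin (TCP) lies at the very end of the fingers, on their centre line; the grasp point (between the pads) lies 19 mm behind it; z points along the fingers, y is the direction in which the jaws open and shut (so a half turn about z gives the same grasp; the last joint's range is limited). The gripper opens to 87 mm and grips with 3 to 60 N. Pads are 19 mm wide; open, the fingers measure 117 mm over their backs; the gripper's body (75 mm by 190 mm) begins 51 mm behind the grasp point.
Start: joints at [57.897, 30.224, 82.088, -0, 67.689, -10.227], TCP at [0.233, 0.58, 0.187] pointing down, gripper open.
Joint ranges: [-176.69, 176.69], [-43.24, 126.21], [12.49, 139.97], [-82, 262], [0, 151.66], [-163.58, 163.58]. Speed limits (degrees/s): [159.86, 159.86, 180, 180, 180, 180].

INTERFACE

Orientations are given as a 3x3 rotation matrix whose columns are the frame's x, y, z axes.
In Python, from rig import bot gives the robot as it stands. The module is installed in compiled form; this text tells all that it offers.
- The arm moves only by the tool play_rows, never from a script. Its argument "targets" is a list of rows, each a list of 7 numbers: the closure, from 0 (fully open) to 1 (shut), then the shift along the world's x, y, z in m, then the turn, a rotation vector about the world's x, y, z in rad. A call has 1 to 12 rows; each row shifts and turns the commanded pose from where the row before left it; what a row does not reach is not made up. A row lasts 1/8 s, in which the tool goes at most 62.5 mm and 10.7 degrees, less where a joint would pass 70% of its speed; a pose out of reach is approached as far as the arm can. A call with a gripper value outside its range is refused whole. The fingers move at their own pace and stop on an object; the grip force is fixed at half the most. Time passes only in rows, so rows that do not move let the fingers close. It gives the time, the measured TCP pose, the force and the opening at its end, in the units of the state.
- bot.read_state(): the state, without advancing time (a new reading comes with each control period).
- bot.capture(name): name is "scene" or "top" or "wrist"; returns the picture (400x640x3 uint8, blue, green, red); there is no depth.
- bot.get_calibration(name): a dict with "fx", "fy", "cx", "cy" (pixels), "R" (3x3) and "t" (3): a world point X has camera coordinates R X + t. Camera axes: x right, y down, z forward; pixel columns grow to the right and rows downward; lengths in m; the calibration is good to about 2 mm. A picture is of the moment at which its call begins: read the wrist's pose just before it. get_calibration takes no time and is no camera call; for the wrist camera it gives the pose at the moment of the call.
- bot.hand_in(): hands the job in, once; it reports no verdict.
The state is a dict: "time_s": time; "joint_positions": joint angles; "qvel": joint speeds; "tau": joint torques, N m; "position": TCP position; "tcp_rot": TCP orientation; "force": force on the tool from outside, world axes, zero at the start; "moment": the same for the moment, N m; "opening": opening from 0.0 (shut) to 1.0 (fully open).
Only numpy, scipy, OpenCV 4.12 (cv2) and the standard library are available. Lean on these libraries where they do the work, as an engineer would, in place of code of your own. Each camera call takes 0.05 s, during which the arm holds its last target. There are 200 camera calls.

TASK

The plate in the sealing press has its cap mat only laid on. Draw the press's safety catch fully out, bring the bail lever down until you feel the mat bottom on the plate and it is fully home - hold it there firmly for a moment, without crushing the plate - then let the lever right up again and slide the catch fully back in. Finally draw the plate carrier out to its stop with the plate still sitting in its nest, and leave the other things on the bench as they are.

Things in the scene. Friction and masses are not known exactly. Their poses are not given: they have to be found in the camera images.
- press: Grey press, 205 x 210 mm, fixed on the bench. Origin: underside, plumb below the ram; x to its back, y to its left, z up. Cheeks at y = +-(88 to 98) mm, x = -35 to 100, up to z = 195. Head (x -45 to 65, y +-70, z 128 to 165) with a ram and rubber pad over the plate. The pad's height is set by a screw and differs by up to 8 mm: the lever angle where it meets the mat must be felt.
- lever (a joint): Bail lever, rad: 0 = fully up, where its spring returns and holds it; positive = pressed down, at most 1.1. The ram comes down 30 mm per rad; the mat bottoms somewhere between 0.6 and 0.87. Felt at the bar: 2.5 to 4 N for the spring, 6 to 8 N while the mat slides home, then climbing some 13 N per 0.1 rad: 11 to 15 N is right, over 20 N endangers the plate. With the catch in it gives only a little.
- lever_pivot (a point): The lever's axis, along the press's y, at x = 20, z = 140 mm of the press. The bar lies 170 mm from it, 65 degrees above the level towards the press's front (-x) with the lever up, and swings forward and down: its angle above the level is 65 degrees less the lever's value. The bail's two steel arms run at y = +-(76 to 84) mm.
- lever_bar (a point): Centre of the bail's cross bar: a black sleeve 22 mm thick and 124 mm long along the press's y axis, free to turn about its own axis, so it can be held tight while the lever swings. At the start it is 294 mm above the bench.
- catch (a joint): Safety catch travel in m: 0 = fully in (its nose in front of the bail's right arm, lever locked), 0.022 = fully out at its stop (lever free). It starts within 2 mm of fully in. It slides out along the press's -y axis (to its right) against about 3 N of friction and stays where it is left. It can slide back in only when the lever is fully up.
- catch_knob (a point): Middle of the catch's upright steel knob, on the right of the press, 202 mm above the bench: knob 18 mm in diameter, from 12 mm below to 12 mm above this point. It stands on a round bolt 12 mm thick along the press's y axis, whose top lies 18 mm below this point. The bolt's housing begins 25 mm away, towards the press. Moves with the catch.
- carrier (a joint): Travel of the plate carrier in m: 0 = fully in, under the ram; 0.090 = drawn out to its stop, along the press's -x axis (to its front). About 2 N of friction; stays where it is left.
- carrier_knob (a point): Middle of the grip of the carrier's upright black knob, in front of the press: 20 mm in diameter, its top 13 mm above this point and the tongue it stands on 21 mm below. At x = -125 mm, y = 0 of the press when the carrier is fully in, 57 mm above the bench. It moves with the carrier.
- plate: Clear well plate, 85.5 (x) x 127.8 (y) x 28 mm, 100 to 180 g, loose in the carrier's nest (rims 5 mm high, 2 mm of play). Origin: centre of its underside, 36 mm above the bench; z up. On it lies the grey cap mat, 76 x 118 x 3 mm, standing 2.5 to 4.5 mm proud of its home position; 18 N on it slides it home, where it bottoms on the plate.
- ram: Aluminium ram plate, 76 x 116 x 8 mm, that carries the pad below it (78 x 118 mm). Origin: centre of its underside, 112 mm above the bench with the lever up. The pad's underside lies 19 to 27 mm below this, depending on the adjusting screw.
- spare_plate: Bystander: a second, already sealed plate, 85.5 x 127.8 x 31 mm, on the bench to the left of the press. Origin: centre of its underside.
- dishes: Bystander: stack of four Petri dishes, 91 mm in diameter, 62 mm tall, to the right of the press. Origin: centre of its underside.
- pen_a: Bystander: marker pen, 126 x 17 x 17 mm, lying in front of the press. Origin: underside, 38 mm from its blunt end; x towards its cap.
- pen_b: Bystander: marker pen like the other, further to the right. Same origin.
- canister: Bystander: metal canister, 78 x 205 x 71 mm, lying on the left. Origin: centre of its underside.
- tip_box: Bystander: box with a clear lid, 126 x 86 x 80 mm, on the right. Origin: centre of its underside.
- timer: Bystander: small flat timer, 70 x 55 x 18 mm, on the right. Origin: centre of its underside.
There are look-alikes about, which are no part of the job. What is shaped like the plate but blue or brown is not meant.

How it is judged:
By the outcome, as a careful person would: the job done as asked, in the order asked, and still so for the second after the job is handed in, with the robot touching nothing.
It also fails if it takes over 72 s, if anything falls off the work surface, if the arm or the gripper's body presses on something with over 40 N, if the wrist force passes 120 N, or if a joint passes its speed limit or range.

## Working session

There is one attempt and no reset: what is moved stays moved. The work goes in short steps, Python scripts to look and compute and a tool call to move; the robot and the scene stay as the last step left them, time stands still between calls to the robot, and variables do not carry over. Pictures are saved under pics/ and viewed, about 8 in all and at most 12, crops included, and the job is handed in when it is done.

Besides the shell and the picture viewer there is one more tool, called after "Call:" as name([rows], argument=value, ...), one row to a line, values as JSON. play_rows: Moves the arm, as the interface text tells. Its arguments: {"type":"object","properties":{"targets":{"type":"array","items":{"type":"array","items":{"type":"number"}}}},"required":["targets"]}

```bash
mkdir -p pics
python3 - <<'E'
from rig import bot
import cv2,numpy as np
for n in("scene","top"):
    cv2.imwrite(f"pics/{n}0.png",bot.capture(n)); c=bot.get_calibration(n)
    print(n,c["fx"],c["cx"],c["cy"],np.round(c["R"],3).tolist(),np.round(c["t"],3), -np.array(c["R"]).T@c["t"])
s=bot.read_state();print(s["time_s"],s["position"],np.round(s["tcp_rot"],3),s["force"],s["opening"])
E
```

```text
scene 405.5019829675194 315.95721576757086 201.20875015176563 [[-0.39, 0.921, 0.008], [0.512, 0.224, -0.829], [-0.765, -0.319, -0.559]] [ 0.221 -0.124  1.762] [1.49769113 0.38535856 0.88095462]
top 520.7574914740736 323.135998774657 202.79156917892718 [[0.029, -1.0, -0.012], [-0.997, -0.028, -0.076], [0.075, 0.014, -0.997]] [-0.004  0.526  1.768] [ 0.39100918 -0.01488174  1.80251033]
0.1 [0.23245954 0.57936946 0.18577623] [[-0.928  0.373 -0.001]
 [ 0.373  0.928 -0.002]
 [ 0.    -0.002 -1.   ]] [-0.56966936  0.10757047  0.05034668] 0.9999640736898021
```

View pics/scene0.png

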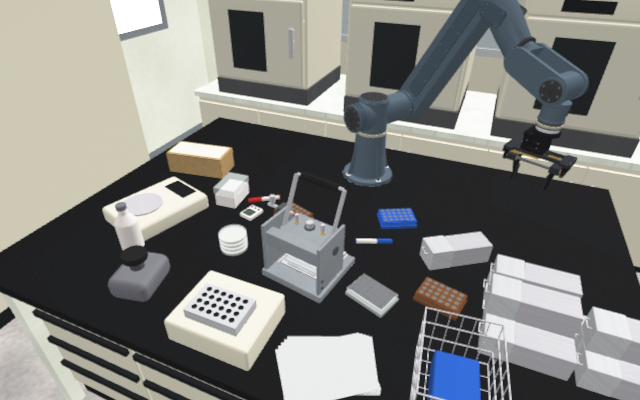

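View pics/top0.png

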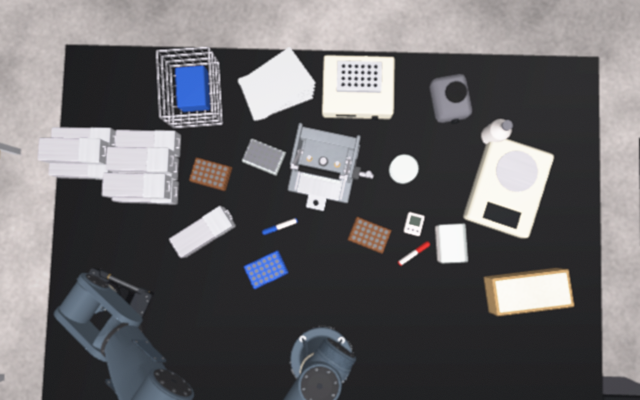

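The top view shows the press near (325,160), its front facing the robot. The catch is at about (366,174) and the carrier knob at about (316,203). I'll enlarge that area.

```bash
cat > h.py <<'E'
from rig import bot
import cv2,numpy as np
def ray(n,u,v,z,c=None):
    c=c or bot.get_calibration(n);R=np.array(c["R"]);o=-R.T@c["t"]
    d=R.T@[(u-c["cx"])/c["fx"],(v-c["cy"])/c["fy"],1];return o+d*(z-o[2])/d[2]
def proj(n,X,c=None):
    c=c or bot.get_calibration(n);p=np.array(c["R"])@X+c["t"];return np.round([c["fx"]*p[0]/p[2]+c["cx"],c["fy"]*p[1]/p[2]+c["cy"]],1)
E
python3 - <<'E'
import cv2
a=cv2.imread("pics/top0.png")[110:220,270:390];b=cv2.imread("pics/scene0.png")[165:295,255:375]
cv2.imwrite("pics/c1.png",cv2.hconcat([cv2.resize(a,(396,363),interpolation=2),cv2.resize(b,(335,363),interpolation=2)]))
E
```

```text
(no output)
```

View pics/c1.png

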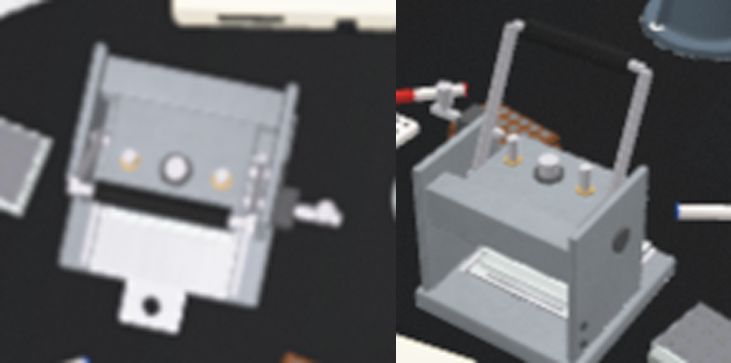

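Run:
```python
from h import *
k=ray("top",315.8,202.4,.070);b=ray("top",319.4,172.4,.300);q=ray("top",369.4,174,.212)
b1=ray("top",270+95/3.3,110+190/3.3,.300);b2=ray("top",270+232/3.3,110+222/3.3,.3)
print("carrier",k,"bar",b,"catch",q,"ends",b1,b2,np.linalg.norm(b1-b2))
# cheek tops outer corners at z=.195
l=ray("top",270+98/3.3,110+45/3.3,.195);r=ray("top",270+294/3.3,110+86/3.3,.195)
print("cheek back l r",l,r,np.linalg.norm(l-r))
for a,c in((b2,b1),(r,l)):
    d=c-a;print("yaw",np.degrees(np.arctan2(-d[0],d[1])))
for yaw in(-12,-13,-14):
    y=np.radians(yaw);X=np.array([np.cos(y),np.sin(y)]);Y=np.array([-X[1],X[0]])
    print(yaw,"origins: from knob",k[:2]+.125*X,"bar",b[:2]-X*(.02-.17*np.cos(np.radians(65))),"cheeks",(l+r)[:2]/2-.1*X, "catch rel",[(q[:2]-k[:2]-.125*X)@X,(q[:2]-k[:2]-.125*X)@Y])
```

```text
carrier [0.52249244 0.03421509 0.07      ] bar [0.5927512  0.01983381 0.3       ] catch [ 0.60377149 -0.13188773  0.212     ] ends [0.60526603 0.08022247 0.3       ] [ 0.58014729 -0.04125959  0.3       ] 0.12405177636286269
cheek back l r [0.75905228 0.08848834 0.195     ] [ 0.72450214 -0.09836005  0.195     ] 0.19001587635691616
yaw -11.682368940570711
yaw -10.476233772498384
-12 origins: from knob [0.64476089 0.00822613] bar [0.64346337 0.00905461] cheeks [0.64396245 0.01585532] catch rel [np.float64(-0.010962367777282826), np.float64(-0.14557421250350075)]
-13 origins: from knob [0.64428869 0.00609621] bar [0.64326752 0.0081712 ] cheeks [0.6443402  0.01755925] catch rel [np.float64(-0.008439115937625443), np.float64(-0.14356180973913563)]
-14 origins: from knob [0.6437794  0.00397486] bar [0.64305629 0.00729135] cheeks [0.64474764 0.01925634] catch rel [np.float64(-0.005951369672404103), np.float64(-0.14150567665680946)]
```

Yaw is about -11° and the press origin about (0.6445, 0.010). These agree with the given sizes: bar 124 mm long, cheeks 190–196 mm apart. I'm moving high over the catch for a closer look.

Call:
play_rows([
  [0,0.02,-0.045,0.03,0,0,-0.1723],
  [0,0.029,-0.055,0.0167,0,0,-0.1723],
  [0,0.029,-0.055,0.0167,0,0,-0.1723],
  [0,0.029,-0.055,0.0167,0,0,-0.1723],
  [0,0.029,-0.055,0.0167,0,0,-0.1723],
  [0,0.029,-0.055,0.0167,0,0,-0.1723],
  [0,0.029,-0.055,0.0167,0,0,-0.1723],
  [0,0.029,-0.055,0.0167,0,0,-0.1723],
  [0,0.029,-0.055,0.0167,0,0,0],
  [0,0.029,-0.055,0.0167,0,0,0],
  [0,0.029,-0.055,0.0167,0,0,0],
  [0,0.02,-0.05,0.0167,0,0,0],
])

```text
time_s: 1.6
position: [0.5549, -0.051, 0.3953]
tcp_rot: [[0.189, 0.982, -0.001], [0.982, -0.189, 0.0], [0.0, -0.001, -1.0]]
force: [0.4, 0.3, -1.1]
opening: 0.997
```

Run:
```python
from h import *
import json
c=bot.get_calibration("wrist");im=bot.capture("wrist");cv2.imwrite("pics/w1.png",im)
json.dump({k:np.array(v).tolist() for k,v in c.items()},open("w1.json","w"))
s=bot.read_state();print(s["time_s"],s["position"],np.round(s["tcp_rot"],3),s["force"],s["joint_positions"])
print("catch",proj("wrist",[.6038,-.1319,.212],c),"bar",proj("wrist",[.5927,.0198,.3],c))
```

```text
1.65 [ 0.5586659  -0.05822414  0.39720903] [[ 0.194  0.981  0.005]
 [ 0.981 -0.194 -0.008]
 [-0.006  0.007 -1.   ]] [ 3.4892713  -3.60398469  2.10781288] [-17.14991805  15.15782465  73.25205259  -0.31894529  91.16553169
  -5.95849781]
catch [365.1 225.8] bar [344.1 114. ]
```

View pics/w1.png

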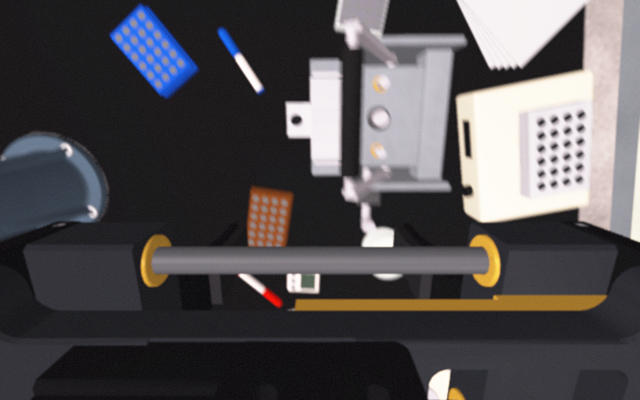

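The wrist view shows the press aligned with the tool: bar near (351,110), catch knob near (370,224), carrier knob at (296,119). The arm was still settling when I took it, so I'll retake it and crop.

Run:
```python
from h import *
import json
bot.capture("wrist")
s=bot.read_state();c=bot.get_calibration("wrist");im=bot.capture("wrist")
json.dump({k:np.array(v).tolist() for k,v in c.items()},open("w1.json","w"))
print(s["time_s"],s["position"],np.round(s["qvel"],2),s["force"])
cv2.imwrite("pics/w2.png",cv2.resize(im[20:250,270:480],None,fx=2.6,fy=2.6,interpolation=2))
print("catch",proj("wrist",[.6038,-.1319,.212],c),"bar",proj("wrist",[.5927,.0198,.3],c), "k",proj("wrist",[.5225,.0342,.07],c))
```

```text
1.7 [ 0.55697495 -0.0544862   0.39611576] [ 3.91 -1.41  5.14  3.6   1.42  2.25] [-0.48194511  1.06034311  0.10517599]
catch [362.8 222.9] bar [340.4 110.3] k [289.5 115.3]
```

View pics/w2.png

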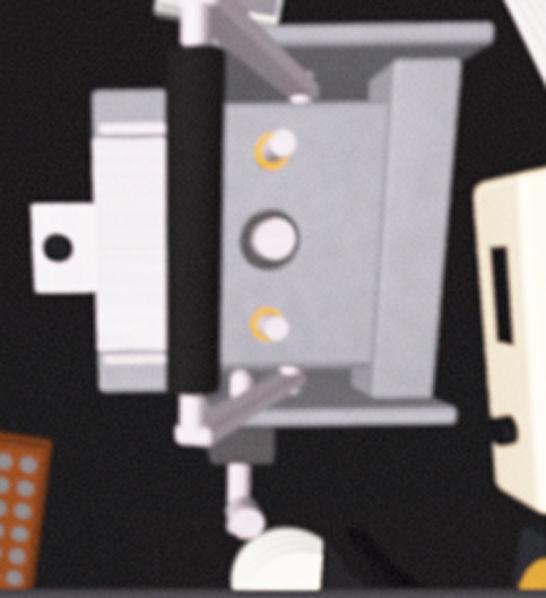

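Now the positions from this view: catch knob top at (365,220), bar ends at (345.8,37.3) and (344.2,170.8), carrier knob at (292,115.4).

Run:
```python
from h import *
import json
c=json.load(open("w1.json"))
f=lambda u,v,z:ray("w",270+u/2.6,20+v/2.6,z,c)
q=f(247,520,.214);b1=f(197,45,.3);b2=f(193,392,.3);k=f(57,248,.07)
print("catch",q,"bar",(b1+b2)/2,np.linalg.norm(b1-b2),"k",k)
d=b1-b2;print("yaw",np.degrees(np.arctan2(-d[0],d[1])))
l=f(493,30,.195);r=f(456,414,.195);d=l-r;print(l,r,np.linalg.norm(d),np.degrees(np.arctan2(-d[0],d[1])))
y=np.radians(-11);X=np.array([np.cos(y),np.sin(y)]);Y=np.array([-X[1],X[0]])
m=((b1+b2)/2)[:2];print("O bar",m+X*.0518,"O k",k[:2]+.125*X,"catch rel",[(q[:2]-m-X*.0518)@X,(q[:2]-m-X*.0518)@Y])
s=bot.read_state();print(s["position"])
```

```text
catch [ 0.607205   -0.12758237  0.214     ] bar [0.59748177 0.02130913 0.3       ] 0.12312106718142876 k [0.52655273 0.03317748 0.07      ]
yaw -10.60409286140093
[0.76215343 0.08570341 0.195     ] [ 0.7288106  -0.09708704  0.195     ] 0.18580660672160682 -10.337674230781028
O bar [0.64833006 0.01142522] O k [0.64925613 0.00932635] catch rel [np.float64(-0.01384557435160998), np.float64(-0.14430066534004057)]
[ 0.55523078 -0.05151429  0.39522992]
```

Call:
play_rows([
  [0,0.017,-0.026,-0.01,0,0,0],
  [0,0.017,-0.026,-0.02,0,0,0],
  [0,0.016,-0.026,-0.03,0,0,0],
  [0,0,0,-0.035,0,0,0],
  [0,0,0,-0.02,0,0,0],
  [0,0,0,-0.01,0,0,0],
  [0,0,0,0,0,0,0],
  [0,0,0,0,0,0,0],
])

```text
time_s: 2.75
position: [0.605, -0.1266, 0.2716]
tcp_rot: [[0.188, 0.982, 0.002], [0.982, -0.188, -0.001], [-0.0, 0.002, -1.0]]
force: [0.4, 0.1, -0.4]
opening: 0.994
```

Run:
```python
from h import *
import json
c=bot.get_calibration("wrist");im=bot.capture("wrist")
s=bot.read_state();print(s["time_s"],s["position"],np.round(s["tcp_rot"],3).tolist(),s["force"],np.round(s["qvel"],1))
p=proj("w",np.array([.6055,-.1295,.214]),c);print("knob",p,"tcp",proj("w",np.array(s["position"]),c))
u,v=map(int,p);v0=max(0,v-100);u0=max(0,u-110);print(u0,v0)
cv2.imwrite("pics/w3.png",cv2.resize(im[v0:v0+200,u0:u0+220],None,fx=2.6,fy=2.6,interpolation=2))
```

```text
2.8 [ 0.60500204 -0.12685367  0.2717862 ] [[0.188, 0.982, 0.002], [0.982, -0.188, -0.001], [-0.0, 0.002, -1.0]] [-0.47206847 -0.0375351   0.29139016] [-0.3 -0.  -0.1  0.1 -0.1 -0.1]
knob [320.5 203. ] tcp [319.4 221.2]
210 103
```

View pics/w3.png

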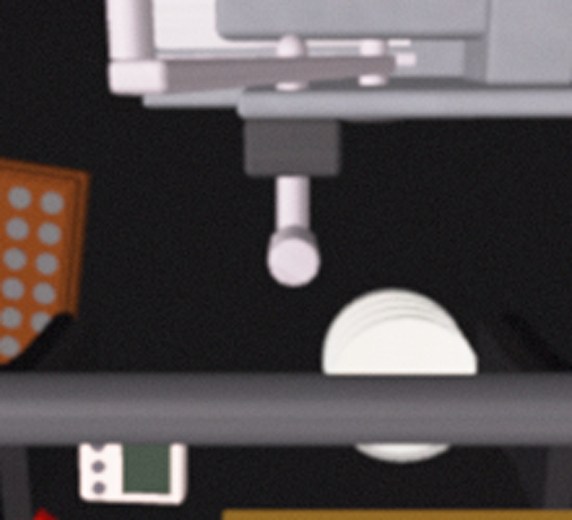

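The knob top is at (323,203), against a predicted (320.5,203), so it agrees to within 2 mm. I'll descend and grip it.

Call:
play_rows([
  [0,0.001,-0.003,-0.03,0,0,0],
  [0,0,0,-0.03,0,0,0],
  [0,0,0,-0.018,0,0,0],
  [0,0,0,0,0,0,0],
  [0.6,0,0,0,0,0,0],
  [0.7,0,0,0,0,0,0],
  [1,0,0,0,0,0,0],
  [1,0,0,0,0,0,0],
  [1,0,0,0,0,0,0],
  [1,0,0,0,0,0,0],
])

```text
time_s: 4.05
position: [0.6053, -0.1299, 0.1924]
tcp_rot: [[0.188, 0.982, -0.0], [0.982, -0.188, 0.0], [0.0, -0.0, -1.0]]
force: [0.3, 0.1, 0.7]
opening: 0.404
```

Call:
play_rows([
  [1,0,0,0,0,0,0],
  [1,0,0,0,0,0,0],
  [1,0,0,0,0,0,0],
  [1,0,0,0,0,0,0],
  [1,0,0,0,0,0,0],
])

```text
time_s: 4.68
position: [0.6054, -0.1299, 0.1925]
tcp_rot: [[0.188, 0.982, 0.0], [0.982, -0.188, 0.0], [0.0, 0.0, -1.0]]
force: [-0.5, -0.3, 0.2]
opening: 0.008
```

The fingers shut fully, so I missed the knob. I'll look.

Run:
```python
from h import *
c=bot.get_calibration("wrist");w=bot.capture("wrist");s=bot.capture("scene")
st=bot.read_state();P=np.array(st["position"]);print(P,"tcp in wrist",proj("w",P,c),"scene",proj("scene",P),"knob pred",proj("scene",np.array([.606,-.130,.202])),proj("w",np.array([.606,-.130,.214]),c))
a=cv2.resize(w[100:300,210:430],None,fx=1.8,fy=1.8,interpolation=2)
b=cv2.resize(s[160:260,230:340],(396,360),interpolation=2)
cv2.imwrite("pics/w4.png",cv2.hconcat([a,b]))
```

```text
[ 0.60534879 -0.12994331  0.19246222] tcp in wrist [319.3 220.9] scene [272.4 200.6] knob pred [272.1 198. ] [320.3 231.7]
```

View pics/w4.png

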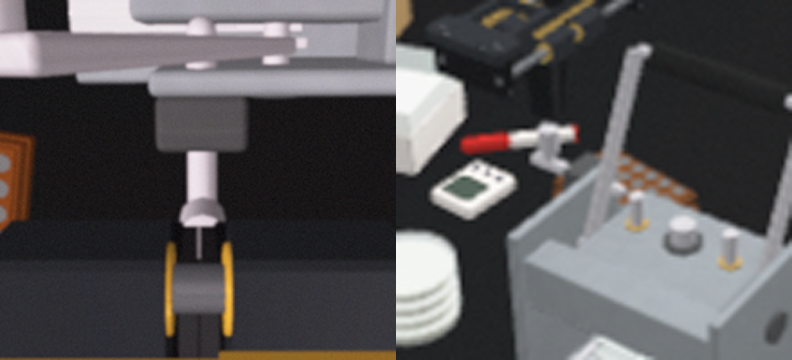

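The closed fingers and the knob overlap ambiguously in this view. I'll open, rise and re-measure from three views.

Call:
play_rows([
  [0,0,0,0,0,0,0],
  [0,0,0,0,0,0,0],
  [0,0,0,0,0,0,0],
  [0,0,0,0,0,0,0],
  [0,0,0,0.03,0,0,0],
  [0,0,0,0.03,0,0,0],
  [0,0,0,0.02,0,0,0],
  [0,0,0,0,0,0,0],
  [0,0,0,0,0,0,0],
])

```text
time_s: 5.9
position: [0.6047, -0.1297, 0.2714]
tcp_rot: [[0.188, 0.982, -0.002], [0.982, -0.188, 0.001], [0.0, -0.002, -1.0]]
force: [0.1, 0.7, -0.7]
opening: 0.942
```

Run:
```python
from h import *
import json
c=bot.get_calibration("wrist");w=bot.capture("wrist");s=bot.capture("scene")
json.dump({k:np.array(v).tolist() for k,v in c.items()},open("w5.json","w"))
st=bot.read_state();P=np.array(st["position"]);print(st["time_s"],P,st["opening"],st["force"],"tcp scene",proj("scene",P))
K=np.array([.606,-.130,.214]);print(proj("scene",K),proj("w",K,c))
a=cv2.resize(w[130:230,270:370],(400,400),interpolation=2)
b=cv2.resize(s[175:225,245:295],(400,400),interpolation=2)
cv2.imwrite("pics/w5.png",cv2.hconcat([a,b]))
```

```text
6.0 [ 0.604519   -0.12962094  0.27096402] 0.9751807914458124 [-0.30027335  0.10155926  0.61525743] tcp scene [271.2 178.2]
[271.9 194.7] [321.  200.4]
```

View pics/w5.png

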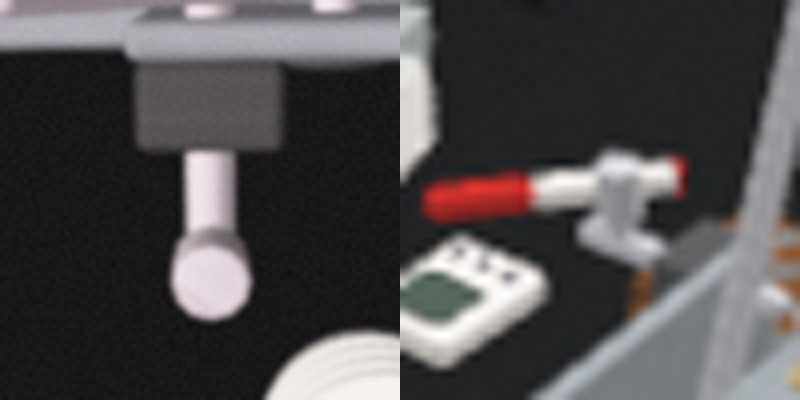

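Run:
```python
import cv2,numpy as np
a=cv2.imread("pics/w4.png");g=lambda x:(255*(x/255.)**.4).astype(np.uint8)
cv2.imwrite("pics/w6.png",cv2.hconcat([cv2.resize(g(a[150:360,110:290]),(400,467)),cv2.resize(g(a[30:210,450:604]),(400,467))]))
```

```text
(no output)
```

View pics/w6.png

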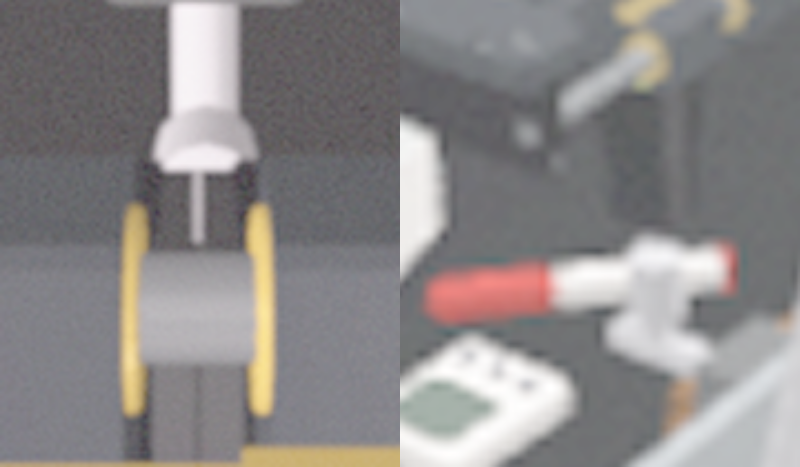

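The shut fingers are just above the knob top, although the TCP reads 22 mm below it. I'll find the real fingertip height by differencing the scene picture against the first one.

Run:
```python
from h import *
s=np.mean([bot.capture("scene").astype(float) for _ in range(4)],0);s0=cv2.imread("pics/scene0.png").astype(float)
st=bot.read_state();P=np.array(st["position"]);R=np.array(st["tcp_rot"]);print(P,st["opening"])
d=cv2.GaussianBlur(np.abs(s-s0).max(2),(3,3),0);m=d>9
for sg in(1,-1):
    for off in(.0435,.051,.058):
        X=P+R[:,1]*sg*off;u,v=proj("scene",X);col=m[:,int(round(u))-1:int(round(u))+2].any(1)
        r=np.where(col[100:230])[0]+100
        print(sg,off,(u,v),"per 10mm up",proj("scene",X+[0,0,.01])-[u,v],"rows",r.tolist()[-45:])
o=np.clip(np.hstack([d*6,255*m])[130:230],0,255)
o=np.hstack([d[110:230,210:330]*6,255.*m[110:230,210:330]]);cv2.imwrite("pics/d.png",cv2.resize(np.clip(o,0,255).astype(np.uint8),None,fx=3.3,fy=3.3,interpolation=0))
```

```text
[ 0.6050373  -0.12985208  0.27165991] 0.9962765507184682
1 0.0435 (np.float64(261.4), np.float64(184.5)) per 10mm up [-0.2 -3. ] rows [128, 129, 130, 131, 132, 133, 134, 135, 136, 137, 138, 139, 140, 141, 142, 143, 144, 145, 146, 147, 148, 149, 150, 151, 152, 153, 154, 155, 156, 157, 160, 161, 162, 163, 164, 165, 166, 167, 168, 169, 170, 171, 172, 173, 174]
1 0.051 (np.float64(259.7), np.float64(185.7)) per 10mm up [-0.3 -3. ] rows [129, 130, 131, 132, 133, 134, 135, 136, 137, 138, 139, 140, 141, 142, 143, 144, 145, 146, 147, 148, 149, 150, 151, 152, 153, 154, 155, 156, 157, 159, 160, 161, 162, 163, 164, 165, 166, 167, 168, 169, 170, 171, 172, 173, 174]
1 0.058 (np.float64(258.1), np.float64(186.7)) per 10mm up [-0.3 -3. ] rows [128, 129, 131, 132, 133, 134, 135, 136, 137, 138, 139, 140, 141, 142, 143, 144, 145, 146, 147, 148, 149, 150, 151, 152, 153, 154, 155, 156, 157, 158, 159, 160, 161, 162, 163, 164, 165, 166, 167, 168, 169, 170, 171, 172, 173]
-1 0.0435 (np.float64(280.2), np.float64(172.0)) per 10mm up [-0.1 -2.9] rows [100, 101, 102, 103, 104, 105, 106, 107, 108, 109, 110, 111, 112, 113, 114, 115, 116, 117, 118, 119, 120, 121, 122, 123, 124, 125, 126, 127, 128, 129, 130, 132, 133, 134, 135, 136, 137, 138, 139, 140, 141, 142, 143, 144, 145]
-1 0.051 (np.float64(281.7), np.float64(170.9)) per 10mm up [-0.1 -2.9] rows [100, 106, 107, 108, 109, 110, 111, 112, 113, 114, 115, 116, 117, 118, 119, 120, 121, 122, 123, 124, 125, 126, 127, 128, 129, 130, 131, 132, 133, 134, 135, 136, 137, 138, 139, 140, 141, 142, 143, 144, 145]
-1 0.058 (np.float64(283.1), np.float64(170.0)) per 10mm up [-0.1 -2.9] rows [106, 107, 108, 109, 110, 111, 112, 113, 114, 115, 116, 117, 118, 119, 120, 121, 122, 123, 124, 125, 126, 127, 128, 129, 130, 131, 132, 133, 134, 135, 136, 137, 138, 139, 140, 141, 142, 143, 144, 145]
```

View pics/d.png

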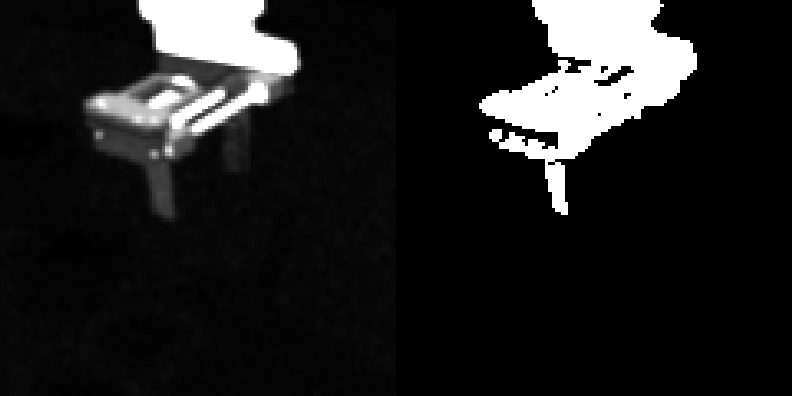

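Both fingertips appear about 9–10 px above the predicted TCP in the scene view, which is about 30 mm. I'll check that against the wrist view, where the shut tips' near edge was at v≈223.

Run:
```python
from h import *
st=bot.read_state();P=np.array(st["position"]);R=np.array(st["tcp_rot"]);c=bot.get_calibration("wrist")
o=-np.array(c["R"]).T@c["t"];print("cam in tool",R.T@(o-P),c["fx"])
for dx in(-.0095,0,.0095):
    for b in(0,.01,.02,.03): print(dx,b,proj("w",P+R@[dx,0,-b],c))
```

```text
cam in tool [ 0.06812012  0.00029608 -0.1977792 ] 290.2061939271958
-0.0095 0 [319.3 233.3]
-0.0095 0.01 [319.3 238.6]
-0.0095 0.02 [319.3 244.5]
-0.0095 0.03 [319.2 250.9]
0 0 [319.3 220.9]
0 0.01 [319.3 225.7]
0 0.02 [319.3 230.9]
0 0.03 [319.2 236.8]
0.0095 0 [319.3 208.2]
0.0095 0.01 [319.3 212.4]
0.0095 0.02 [319.3 217.1]
0.0095 0.03 [319.2 222.2]
```

Both views put the real fingertips about 30 mm short of the reported TCP. I'll allow for that, so tip z = TCP z + 0.030, and descend again.

Call:
play_rows([
  [0,0.002,0,-0.035,0,0,0],
  [0,0,0,-0.035,0,0,0],
  [0,0,0,-0.02,0,0,0],
  [0,0,0,-0.017,0,0,0],
  [1,0,0,0,0,0,0],
  [1,0,0,0,0,0,0],
  [1,0,0,0,0,0,0],
  [1,0,0,0,0,0,0],
  [1,0,0,0,0,0,0],
  [1,0,0,0,0,0,0],
  [1,0,0,0,0,0,0],
  [1,0,0,0,0,0,0],
])

```text
time_s: 7.7
position: [0.6068, -0.1298, 0.1654]
tcp_rot: [[0.188, 0.982, -0.001], [0.982, -0.188, 0.0], [-0.0, -0.001, -1.0]]
force: [-0.1, 0.7, 0.7]
opening: 0.193
```

The opening matches the 18 mm knob. Now I pull along the press's -y.

Call:
play_rows([
  [1,0,0,0,0,0,0],
  [1,-0.0008,-0.004,0,0,0,0],
  [1,-0.0009,-0.005,0,0,0,0],
  [1,-0.0009,-0.005,0,0,0,0],
  [1,-0.0009,-0.005,0,0,0,0],
  [1,-0.0006,-0.003,0,0,0,0],
  [1,0,0,0,0,0,0],
  [1,0,0,0,0,0,0],
])

```text
time_s: 8.7
position: [0.6031, -0.1501, 0.1654]
tcp_rot: [[0.189, 0.982, -0.0], [0.982, -0.189, 0.004], [0.004, -0.001, -1.0]]
force: [-1.3, 7.1, 2.4]
opening: 0.193
```

Call:
play_rows([
  [1,-0.0003,-0.0015,0,0,0,0],
  [1,0,0,0,0,0,0],
  [1,0,0,0,0,0,0],
])

```text
time_s: 9.07
position: [0.6031, -0.15, 0.1654]
tcp_rot: [[0.189, 0.982, 0.0], [0.982, -0.189, 0.006], [0.006, -0.001, -1.0]]
force: [-0.3, 11.4, 3.3]
opening: 0.193
```

The catch is at its stop: 20.6 mm of travel, and the force climbs without motion. Release and go over the bar.

Call:
play_rows([
  [0,0,0,0,0,0,0],
  [0,0,0,0,0,0,0],
  [0,0,0,0,0,0,0],
  [0,0,0,0,0,0,0],
  [0,0,0,0.04,0,0,0],
  [0,0,0,0.06,0,0,0],
  [0,0,0,0.06,0,0,0],
  [0,-0.001,0.04,0.005,0,0,0],
  [0,-0.002,0.05,0,0,0,0],
  [0,-0.003,0.05,0,0,0,0],
  [0,-0.002,0.03,0,0,0,0],
  [0,0,0,0,0,0,0],
])

```text
time_s: 10.58
position: [0.5947, 0.0184, 0.3307]
tcp_rot: [[0.185, 0.983, 0.0], [0.983, -0.185, -0.0], [-0.0, 0.0, -1.0]]
force: [0.8, 0.6, -0.2]
opening: 1.001
```

Run:
```python
from h import *
bot.capture("top");c=bot.get_calibration("wrist");im=bot.capture("wrist");t=bot.capture("top")
st=bot.read_state();P=np.array(st["position"]);print(st["time_s"],P,st["opening"],st["force"])
print("bar",proj("w",np.array([.595,.0205,.300]),c),"tcp",proj("w",P,c))
a=cv2.resize(im[60:260,220:420],(400,400));b=cv2.resize(t[120:220,270:390],(400,333));b=cv2.copyMakeBorder(b,0,67,0,0,0)
cv2.imwrite("pics/w7.png",cv2.hconcat([a,b]))
```

```text
10.725 [0.59519655 0.01547221 0.33044452] 0.9959545929143914 [-0.12580336  0.03905825  1.30140506]
bar [318.6 204.5] tcp [320.  222.6]
```

View pics/w7.png

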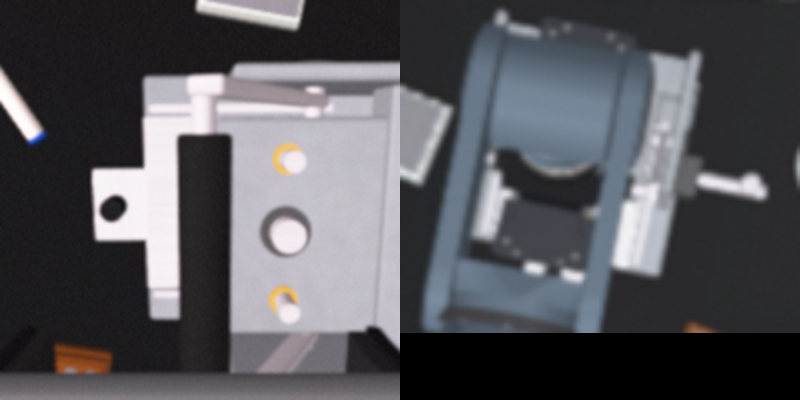

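The catch is drawn out, and the bar lies between the open fingers at u≈322. Descend and grip it.

Call:
play_rows([
  [0,0.001,0.004,-0.03,0,0,0],
  [0,0,0,-0.03,0,0,0],
  [0,0,0,-0.02,0,0,0],
  [0,0,0,-0.007,0,0,0],
  [1,0,0,0,0,0,0],
  [1,0,0,0,0,0,0],
  [1,0,0,0,0,0,0],
  [1,0,0,0,0,0,0],
  [1,0,0,0,0,0,0],
  [1,0,0,0,0,0,0],
  [1,0,0,0,0,0,0],
  [1,0,0,0,0,0,0],
])

```text
time_s: 12.22
position: [0.5972, 0.0203, 0.2438]
tcp_rot: [[0.188, 0.982, 0.003], [0.982, -0.188, -0.0], [0.0, 0.003, -1.0]]
force: [2.7, -0.0, -1.1]
opening: 0.241
```

Gripped: 21 mm opening for the 22 mm sleeve. Now the arc table.

```bash
cat >> h.py <<'E'
X3=np.array([.982,-.188,0])
def arc(t): a=np.radians(65)-t; return X3*(-.17*np.cos(a))+np.array([0,0,.17*np.sin(a)])
def tang(t): a=np.radians(65)-t; return X3*(-np.sin(a))+np.array([0,0,-np.cos(a)])
E
python3 - <<'E'
from h import *
t=np.arange(0,1.01,.05);A=np.array([arc(x) for x in t])
for a,d in zip(t[1:],np.diff(A,axis=0)): print(round(a,2),np.round(d*1000,1),np.round(tang(a),2))
print(bot.read_state()["force"])
E
```

```text
0.05 [-7.5  1.4 -3.8] [-0.87  0.17 -0.47]
0.1 [-7.3  1.4 -4.2] [-0.84  0.16 -0.51]
0.15 [-7.1  1.4 -4.5] [-0.82  0.16 -0.55]
0.2 [-6.8  1.3 -4.9] [-0.79  0.15 -0.59]
0.25 [-6.6  1.3 -5.2] [-0.76  0.15 -0.63]
0.3 [-6.3  1.2 -5.5] [-0.73  0.14 -0.67]
0.35 [-6.   1.2 -5.9] [-0.69  0.13 -0.71]
0.4 [-5.7  1.1 -6.2] [-0.66  0.13 -0.74]
0.45 [-5.4  1.  -6.4] [-0.62  0.12 -0.77]
0.5 [-5.1  1.  -6.7] [-0.58  0.11 -0.81]
0.55 [-4.8  0.9 -7. ] [-0.54  0.1  -0.83]
0.6 [-4.4  0.8 -7.2] [-0.5   0.1  -0.86]
0.65 [-4.1  0.8 -7.4] [-0.46  0.09 -0.88]
0.7 [-3.7  0.7 -7.6] [-0.41  0.08 -0.91]
0.75 [-3.3  0.6 -7.8] [-0.37  0.07 -0.93]
0.8 [-2.9  0.6 -8. ] [-0.32  0.06 -0.94]
0.85 [-2.5  0.5 -8.1] [-0.28  0.05 -0.96]
0.9 [-2.1  0.4 -8.2] [-0.23  0.04 -0.97]
0.95 [-1.7  0.3 -8.3] [-0.18  0.03 -0.98]
1.0 [-1.3  0.3 -8.4] [-0.13  0.03 -0.99]
[ 2.70380635 -0.02624645 -1.13962339]
```

Call:
play_rows([
  [1,-0.0075,0.0014,-0.0038,0,0,0],
  [1,-0.0073,0.0014,-0.0042,0,0,0],
  [1,-0.0071,0.0014,-0.0045,0,0,0],
  [1,-0.0068,0.0013,-0.0049,0,0,0],
  [1,-0.0066,0.0013,-0.0052,0,0,0],
  [1,-0.0063,0.0012,-0.0055,0,0,0],
  [1,0,0,0,0,0,0],
  [1,0,0,0,0,0,0],
])

```text
time_s: 13.22
position: [0.5547, 0.0282, 0.215]
tcp_rot: [[0.188, 0.982, 0.001], [0.982, -0.188, -0.001], [-0.0, 0.001, -1.0]]
force: [4.6, -0.4, -2.2]
opening: 0.246
```

Call:
play_rows([
  [1,-0.006,0.0012,-0.0059,0,0,0],
  [1,-0.0057,0.0011,-0.0062,0,0,0],
  [1,-0.0054,0.001,-0.0064,0,0,0],
  [1,-0.0051,0.001,-0.0067,0,0,0],
  [1,0,0,0,0,0,0],
  [1,0,0,0,0,0,0],
])

```text
time_s: 13.98
position: [0.533, 0.0322, 0.1902]
tcp_rot: [[0.188, 0.982, 0.003], [0.982, -0.188, -0.001], [-0.001, 0.003, -1.0]]
force: [5.4, -1.6, -2.1]
opening: 0.241
```

The position follows the arc. A radial preload of about -6 N has built up, so I'll relieve it while continuing to 0.6.

Call:
play_rows([
  [1,0.0016,-0.0003,-0.0012,0,0,0],
  [1,0,0,0,0,0,0],
  [1,0,0,0,0,0,0],
])

```text
time_s: 14.35
position: [0.5318, 0.0325, 0.1888]
tcp_rot: [[0.188, 0.982, -0.004], [0.982, -0.188, -0.0], [-0.001, -0.004, -1.0]]
force: [-3.3, -3.4, 5.7]
opening: 0.244
```

Call:
play_rows([
  [1,-0.0048,0.0009,-0.007,0,0,0],
  [1,0,0,0,0,0,0],
  [1,0,0,0,0,0,0],
])

```text
time_s: 14.72
position: [0.5275, 0.0333, 0.1823]
tcp_rot: [[0.188, 0.982, -0.002], [0.982, -0.188, -0.001], [-0.001, -0.002, -1.0]]
force: [-3.6, -2.9, 7.6]
opening: 0.242
```

Call:
play_rows([
  [1,-0.0044,0.0008,-0.0072,0,0,0],
  [1,0,0,0,0,0,0],
  [1,0,0,0,0,0,0],
])

```text
time_s: 15.1
position: [0.5233, 0.0341, 0.1752]
tcp_rot: [[0.188, 0.982, -0.002], [0.982, -0.188, -0.001], [-0.001, -0.002, -1.0]]
force: [-3.0, -3.0, 8.3]
opening: 0.245
```

Tangential force is 3.1 N at 0.50, 4.7 N at 0.55 and 5.9 N at 0.60, so the mat is engaging. From here I take small steps.

Call:
play_rows([
  [1,-0.0026,0.0005,-0.0024,0,0,0],
  [1,0,0,0,0,0,0],
  [1,0,0,0,0,0,0],
])

```text
time_s: 15.48
position: [0.5222, 0.0343, 0.1731]
tcp_rot: [[0.188, 0.982, 0.001], [0.982, -0.188, -0.001], [-0.001, 0.001, -1.0]]
force: [-0.7, -3.2, 6.8]
opening: 0.24
```

Call:
play_rows([
  [1,-0.0016,0.0003,-0.003,0,0,0],
  [1,0,0,0,0,0,0],
  [1,0,0,0,0,0,0],
])

```text
time_s: 15.85
position: [0.5206, 0.0345, 0.1701]
tcp_rot: [[0.188, 0.982, 0.001], [0.982, -0.188, -0.001], [-0.001, 0.001, -1.0]]
force: [-1.2, -3.0, 6.9]
opening: 0.241
```

Call:
play_rows([
  [1,-0.0016,0.0003,-0.003,0,0,0],
  [1,0,0,0,0,0,0],
  [1,0,0,0,0,0,0],
])

```text
time_s: 16.23
position: [0.519, 0.0349, 0.1671]
tcp_rot: [[0.188, 0.982, 0.001], [0.982, -0.188, -0.001], [-0.001, 0.001, -1.0]]
force: [-1.5, -3.0, 7.0]
opening: 0.244
```

Call:
play_rows([
  [1,-0.0015,0.0003,-0.003,0,0,0],
  [1,0,0,0,0,0,0],
  [1,0,0,0,0,0,0],
])

```text
time_s: 16.6
position: [0.5176, 0.0351, 0.1641]
tcp_rot: [[0.188, 0.982, 0.001], [0.982, -0.188, -0.001], [-0.001, 0.001, -1.0]]
force: [-0.9, -3.7, 6.5]
opening: 0.239
```

Call:
play_rows([
  [1,-0.0015,0.0003,-0.0031,0,0,0],
  [1,0,0,0,0,0,0],
  [1,0,0,0,0,0,0],
])

```text
time_s: 16.98
position: [0.5161, 0.0354, 0.1609]
tcp_rot: [[0.188, 0.982, 0.001], [0.982, -0.188, -0.001], [-0.001, 0.001, -1.0]]
force: [-0.4, -3.7, 7.8]
opening: 0.244
```

Call:
play_rows([
  [1,-0.0014,0.0003,-0.0031,0,0,0],
  [1,0,0,0,0,0,0],
  [1,0,0,0,0,0,0],
])

```text
time_s: 17.35
position: [0.5149, 0.0356, 0.1581]
tcp_rot: [[0.188, 0.982, 0.002], [0.982, -0.188, -0.001], [-0.001, 0.002, -1.0]]
force: [-0.8, -3.4, 9.0]
opening: 0.244
```

Call:
play_rows([
  [1,-0.0013,0.0003,-0.0031,0,0,0],
  [1,0,0,0,0,0,0],
  [1,0,0,0,0,0,0],
])

```text
time_s: 17.73
position: [0.5138, 0.0358, 0.1554]
tcp_rot: [[0.188, 0.982, 0.002], [0.982, -0.188, -0.002], [-0.001, 0.002, -1.0]]
force: [-2.3, -4.2, 10.2]
opening: 0.24
```

Now climbing: about 8.8 N tangential at 0.74 rad. Continue to about 13 N.

Call:
play_rows([
  [1,-0.0012,0.0002,-0.0031,0,0,0],
  [1,0,0,0,0,0,0],
  [1,0,0,0,0,0,0],
])

```text
time_s: 18.1
position: [0.5127, 0.036, 0.1527]
tcp_rot: [[0.188, 0.982, 0.003], [0.982, -0.188, -0.002], [-0.001, 0.003, -1.0]]
force: [-2.8, -2.9, 12.7]
opening: 0.241
```

Call:
play_rows([
  [1,-0.0007,0.0001,-0.0017,0,0,0],
  [1,0,0,0,0,0,0],
  [1,0,0,0,0,0,0],
])

```text
time_s: 18.48
position: [0.5121, 0.0361, 0.1512]
tcp_rot: [[0.188, 0.982, 0.003], [0.982, -0.188, -0.002], [-0.001, 0.003, -1.0]]
force: [-1.6, -3.8, 15.0]
opening: 0.242
```

Tangential force is about 13.7 N at 0.765 rad, in the right band. I hold it.

Call:
play_rows([
  [1,0,0,0,0,0,0],
  [1,0,0,0,0,0,0],
  [1,0,0,0,0,0,0],
  [1,0,0,0,0,0,0],
  [1,0,0,0,0,0,0],
  [1,0,0,0,0,0,0],
  [1,0,0,0,0,0,0],
  [1,0,0,0,0,0,0],
])

```text
time_s: 19.48
position: [0.5122, 0.0361, 0.1512]
tcp_rot: [[0.188, 0.982, 0.003], [0.982, -0.188, -0.002], [-0.001, 0.003, -1.0]]
force: [-1.9, -3.6, 14.0]
opening: 0.243
```

Run:
```python
from h import *
s=bot.read_state();P=np.array(s["position"]);print(P,s["force"],-np.array(s["force"])@tang(.765))
A=np.array([arc(x)-arc(0) for x in np.linspace(.765,0,15)])+[.5972,.0203,.2438]
print(np.round(A[0],4))
print(np.round(np.diff(A,axis=0)*1000,1).tolist())
```

```text
[0.51217852 0.03611447 0.15120494] [-1.86752064 -3.60554465 13.95066082] 12.59181222267525
[0.5121 0.0366 0.1511]
[[3.5, -0.7, 8.6], [4.0, -0.8, 8.4], [4.4, -0.8, 8.1], [4.9, -0.9, 7.9], [5.3, -1.0, 7.6], [5.7, -1.1, 7.3], [6.0, -1.2, 7.0], [6.4, -1.2, 6.6], [6.8, -1.3, 6.2], [7.1, -1.4, 5.9], [7.4, -1.4, 5.5], [7.7, -1.5, 5.0], [7.9, -1.5, 4.6], [8.2, -1.6, 4.2]]
```

Held 12.6–13.7 N for over 1 s. Now back up along the arc.

Call:
play_rows([
  [1,0.0035,-0.0007,0.0086,0,0,0],
  [1,0.004,-0.0008,0.0084,0,0,0],
  [1,0.0044,-0.0008,0.0081,0,0,0],
  [1,0.0049,-0.0009,0.0079,0,0,0],
  [1,0.0053,-0.001,0.0076,0,0,0],
  [1,0.0057,-0.0011,0.0073,0,0,0],
  [1,0.006,-0.0012,0.007,0,0,0],
  [1,0.0064,-0.0012,0.0066,0,0,0],
  [1,0.0068,-0.0013,0.0062,0,0,0],
  [1,0.0071,-0.0014,0.0059,0,0,0],
  [1,0,0,0,0,0,0],
])

```text
time_s: 20.85
position: [0.566, 0.0262, 0.2244]
tcp_rot: [[0.188, 0.982, 0.001], [0.982, -0.188, -0.0], [-0.0, 0.001, -1.0]]
force: [-3.2, -4.1, 8.1]
opening: 0.244
```

Call:
play_rows([
  [1,0.0074,-0.0014,0.0055,0,0,0],
  [1,0.0077,-0.0015,0.005,0,0,0],
  [1,0.0079,-0.0015,0.0046,0,0,0],
  [1,0.0082,-0.0016,0.0042,0,0,0],
  [1,0,0,0,0,0,0],
  [1,0,0,0,0,0,0],
])

```text
time_s: 21.6
position: [0.5973, 0.0205, 0.2437]
tcp_rot: [[0.188, 0.982, 0.002], [0.982, -0.188, -0.0], [0.0, 0.002, -1.0]]
force: [-2.3, -4.2, 8.0]
opening: 0.246
```

Back at the start position. Release, then rise and return to the catch.

Call:
play_rows([
  [0,0,0,0,0,0,0],
  [0,0,0,0,0,0,0],
  [0,0,0,0,0,0,0],
  [0,0,0,0,0,0,0],
  [0,0,0,0.02,0,0,0],
  [0,0,0,0.04,0,0,0],
  [0,0,0,0.03,0,0,0],
  [0,0.001,-0.04,0,0,0,0],
  [0,0.001,-0.05,0,0,0,0],
  [0,0.002,-0.05,0,0,0,0],
  [0,0.002,-0.03,0,0,0,0],
  [0,0,0,0,0,0,0],
])

```text
time_s: 23.1
position: [0.6024, -0.1517, 0.3315]
tcp_rot: [[0.192, 0.981, -0.0], [0.981, -0.192, 0.0], [0.0, -0.001, -1.0]]
force: [0.1, -0.1, -0.1]
opening: 1.005
```

Run:
```python
from h import *
bot.capture("wrist");c=bot.get_calibration("wrist");im=bot.capture("wrist");s=bot.capture("scene")
st=bot.read_state();P=np.array(st["position"]);print(st["time_s"],P,st["opening"],st["force"])
print("knob pred",proj("w",np.array([.604,-.150,.214]),c),"bar ctr scene",proj("scene",np.array([.596,.0205,.294])))
a=cv2.resize(im[60:260,220:420],(400,400));b=cv2.resize(s[165:285,255:375],(400,400))
cv2.imwrite("pics/w8.png",cv2.hconcat([a,b]))
```

```text
23.25 [ 0.60230394 -0.1483899   0.33203582] 1.0026155816761593 [-0.0580826   0.34646985  0.75215293]
knob pred [321.1 186.2] bar ctr scene [319.7 180.8]
```

View pics/w8.png

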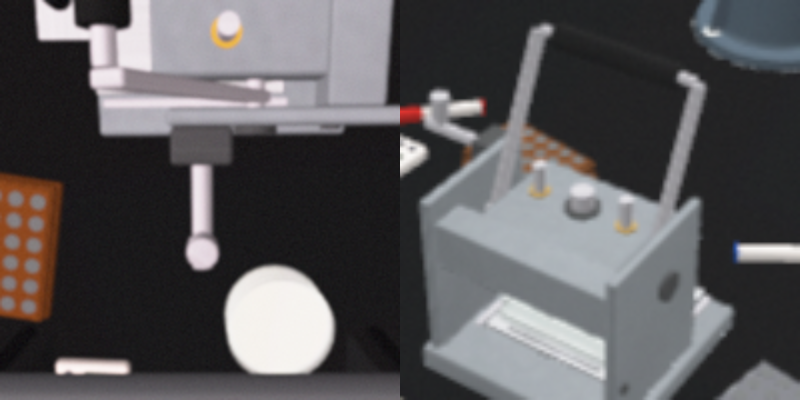

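The lever is fully up and the knob is at (321,186), exactly as predicted. That was the 12th picture, so from here I go by numbers. Descend, grip and slide in.

Call:
play_rows([
  [0,0.001,-0.0015,-0.05,0,0,0],
  [0,0,0,-0.05,0,0,0],
  [0,0,0,-0.04,0,0,0],
  [0,0,0,-0.0265,0,0,0],
  [1,0,0,0,0,0,0],
  [1,0,0,0,0,0,0],
  [1,0,0,0,0,0,0],
  [1,0,0,0,0,0,0],
  [1,0,0,0,0,0,0],
  [1,0,0,0,0,0,0],
  [1,0,0,0,0,0,0],
  [1,0,0,0,0,0,0],
])

```text
time_s: 24.75
position: [0.6029, -0.151, 0.1656]
tcp_rot: [[0.188, 0.982, -0.001], [0.982, -0.188, 0.0], [0.0, -0.001, -1.0]]
force: [-0.4, -0.2, -0.2]
opening: 0.192
```

Call:
play_rows([
  [1,0.0008,0.004,0,0,0,0],
  [1,0.0009,0.005,0,0,0,0],
  [1,0.0009,0.005,0,0,0,0],
  [1,0.0009,0.005,0,0,0,0],
  [1,0.0004,0.002,0,0,0,0],
  [1,0,0,0,0,0,0],
  [1,0,0,0,0,0,0],
])

```text
time_s: 25.62
position: [0.607, -0.1293, 0.1656]
tcp_rot: [[0.188, 0.982, -0.001], [0.982, -0.188, 0.001], [0.001, -0.001, -1.0]]
force: [-4.8, 0.1, 2.8]
opening: 0.195
```

Call:
play_rows([
  [1,0.0003,0.0015,0,0,0,0],
  [1,0,0,0,0,0,0],
  [1,0,0,0,0,0,0],
])

```text
time_s: 26.0
position: [0.607, -0.1293, 0.1656]
tcp_rot: [[0.188, 0.982, -0.001], [0.982, -0.188, -0.001], [-0.001, -0.001, -1.0]]
force: [-5.1, -2.2, 1.1]
opening: 0.192
```

Call:
play_rows([
  [1,0.0002,0.001,0,0,0,0],
  [1,0,0,0,0,0,0],
  [1,0,0,0,0,0,0],
])

```text
time_s: 26.38
position: [0.607, -0.1293, 0.1656]
tcp_rot: [[0.188, 0.982, -0.002], [0.982, -0.188, -0.003], [-0.003, -0.001, -1.0]]
force: [-5.1, -4.9, 1.2]
opening: 0.196
```

Call:
play_rows([
  [1,0.0003,0.0015,0,0,0,0],
  [1,0,0,0,0,0,0],
  [1,0,0,0,0,0,0],
])

```text
time_s: 26.75
position: [0.607, -0.1293, 0.1656]
tcp_rot: [[0.188, 0.982, -0.003], [0.982, -0.188, -0.005], [-0.006, -0.001, -1.0]]
force: [-7.4, -8.0, 1.3]
opening: 0.191
```

The catch is fully in: 22.1 mm of travel against its stop. Release, rise, turn 90° and go over the carrier knob.

Call:
play_rows([
  [0,0,0,0,0,0,0],
  [0,0,0,0,0,0,0],
  [0,0,0,0,0,0,0],
  [0,0,0,0,0,0,0],
  [0,0,0,0.05,0,0,0],
  [0,0,0,0.06,0,0,0],
  [0,0,0,0.06,0,0,0],
  [0,-0.016,0.032,0,0,0,0.1571],
  [0,-0.016,0.032,0,0,0,0.1571],
  [0,-0.016,0.032,0,0,0,0.1571],
  [0,-0.016,0.032,0,0,0,0.1571],
  [0,-0.016,0.032,0,0,0,0.1571],
])

```text
time_s: 28.25
position: [0.5277, 0.0353, 0.3358]
tcp_rot: [[-0.566, 0.825, 0.001], [0.825, 0.566, 0.0], [-0.0, 0.001, -1.0]]
force: [0.6, 0.4, 0.0]
opening: 1.006
```

Call:
play_rows([
  [0,0,0,0,0,0,0.1571],
  [0,0,0,0,0,0,0.1571],
  [0,0,0,0,0,0,0.1571],
  [0,0,0,0,0,0,0.1571],
  [0,0,0,0,0,0,0.1571],
  [0,0,0,-0.04,0,0,0],
  [0,0,0,-0.05,0,0,0],
  [0,0,0,-0.03,0,0,0],
  [0,0,0,0,0,0,0],
  [0,0,0,0,0,0,0],
])

```text
time_s: 29.5
position: [0.5294, 0.034, 0.217]
tcp_rot: [[-0.982, 0.188, 0.003], [0.188, 0.982, -0.0], [-0.003, 0.0, -1.0]]
force: [0.1, -0.4, 1.1]
opening: 0.999
```

Run:
```python
from h import *
import json
bot.capture("wrist");c=bot.get_calibration("wrist");im=bot.capture("wrist")
st=bot.read_state();P=np.array(st["position"]);print(st["time_s"],P,np.round(st["tcp_rot"],3).tolist(),st["opening"],st["force"])
p=proj("w",np.array([.5255,.0337,.070]),c);print("knob pred",p)
g=im.min(2);g2=g
# dark disc inside white tongue
u,v=map(int,p);v0,v1,u0,u1=max(0,v-50),min(400,v+50),u-60,u+60
w=(g[v0:v1,u0:u1]>140).astype(np.uint8)
cs,h=cv2.findContours(w,cv2.RETR_CCOMP,cv2.CHAIN_APPROX_NONE)
for i,k in enumerate(cs):
    a=cv2.contourArea(k)
    if a>60:
        x,y,W,H=cv2.boundingRect(k);print("hole" if h[0][i][3]>=0 else "blob",a,(x+u0,y+v0,W,H))
        if h[0][i][3]>=0:
            q=(x+W/2+u0,y+H/2+v0);print("ctr",q,ray("w",*q,.070,c))
for r in g[v0:v1:4,u0:u1:4]: print("".join(" .:-=+*#%@"[min(9,x//26)] for x in r))
```

```text
29.6 [0.52966251 0.03384246 0.21750822] [[-0.982, 0.188, 0.004], [0.188, 0.982, -0.001], [-0.004, 0.0, -1.0]] 0.9980000230537055 [ 0.29638064 -0.35361426  0.13828298]
knob pred [319.1 176.8]
blob 5817.0 (259, 157, 120, 69)
hole 253.0 (311, 165, 17, 21)
ctr (319.5, 175.5) [0.52403633 0.0344382  0.07      ]
...... ....  .... ............
. .... ....... ....    ...  ..
............ ... .. ......... 
 .............. .. ...... . ..
........... .... . .. ...... .
.... ........... .. ..........
......    ... ....... ........
 ...... .... ...... ...  .... 
.. ..... :@@%%%%@@@@@-. . .. .
...... . :@@@@@@@@@@@-........
.........:@@@@%-#@@@@:...... .
..........@@@@...@@@@:... ....
 . . ... .@@@%...#@@@:. ......
......  ..@@@%...#@@@:........
....... ..@@@@:.:@@@@: .  ....
::::::::::@@@@@@@@@@@---------
##%%%%%%%%@@@@@@@@@@@%%%%@%@@#
%%@@@@@@@@@@@@@@@@@@@@@@@@@@@#
%%@@@@@@@@@@@@@@@@@@@@@@@@@@@%
%%@@@@@@@@@@@@@@@@@@@@@@@@@@@%
%@%@@@@@@@@@@@@@@@@@@@@@@@@@@%
%@%@@@@@@@@@@@@@@@@@@@@@@@@@@%
%@@@@@@@@@@@@@@@@@@@@@@@@@@@@%
%@%@@@@@@@@@@@@@@@@@@@@@@@@@@@
%@%@@@@@@@@@@@@@@@@@@@@@@@@@@@
```

The knob measures (0.524, 0.034), agreeing with the earlier values. Descend so the tips end about 9 mm above the tongue.

Call:
play_rows([
  [0,-0.005,0,-0.05,0,0,0],
  [0,0,0,-0.055,0,0,0],
  [0,0,0,-0.05,0,0,0],
  [0,0,0,-0.03,0,0,0],
  [0,0,0,-0.0165,0,0,0],
  [0,0,0,0,0,0,0],
  [0,0,0,0,0,0,0],
])

```text
time_s: 30.48
position: [0.5246, 0.0338, 0.0155]
tcp_rot: [[-0.982, 0.188, 0.003], [0.188, 0.982, -0.0], [-0.003, 0.0, -1.0]]
force: [-0.2, -0.2, 0.4]
opening: 1.004
```

Call:
play_rows([
  [1,0,0,0,0,0,0],
  [1,0,0,0,0,0,0],
  [1,0,0,0,0,0,0],
  [1,0,0,0,0,0,0],
  [1,0,0,0,0,0,0],
  [1,0,0,0,0,0,0],
  [1,0,0,0,0,0,0],
  [1,0,0,0,0,0,0],
  [1,0,0,0,0,0,0],
])

```text
time_s: 31.6
position: [0.5231, 0.034, 0.0141]
tcp_rot: [[-0.982, 0.188, -0.0], [0.188, 0.982, 0.0], [0.0, 0.0, -1.0]]
force: [0.4, 0.8, -0.6]
opening: 0.219
```

Gripped: 19 mm for the 20 mm knob. Draw it out gently.

Call:
play_rows([
  [1,-0.002,0.0004,0,0,0,0],
  [1,-0.0035,0.0007,0,0,0,0],
  [1,-0.005,0.001,0,0,0,0],
  [1,-0.005,0.001,0,0,0,0],
  [1,-0.005,0.001,0,0,0,0],
  [1,-0.005,0.0009,0,0,0,0],
  [1,-0.005,0.0009,0,0,0,0],
  [1,-0.005,0.001,0,0,0,0],
  [1,-0.005,0.0009,0,0,0,0],
  [1,-0.005,0.0009,0,0,0,0],
  [1,-0.005,0.001,0,0,0,0],
  [1,-0.005,0.0009,0,0,0,0],
])

```text
time_s: 33.1
position: [0.4673, 0.0443, 0.0141]
tcp_rot: [[-0.982, 0.188, -0.0], [0.188, 0.982, -0.0], [0.0, -0.0, -1.0]]
force: [1.2, -5.5, -5.0]
opening: 0.223
```

Call:
play_rows([
  [1,-0.005,0.0009,0,0,0,0],
  [1,-0.005,0.001,0,0,0,0],
  [1,-0.005,0.0009,0,0,0,0],
  [1,-0.005,0.001,0,0,0,0],
  [1,-0.004,0.0008,0,0,0,0],
  [1,-0.003,0.0006,0,0,0,0],
  [1,-0.002,0.0004,0,0,0,0],
  [1,0,0,0,0,0,0],
  [1,0,0,0,0,0,0],
])

```text
time_s: 34.22
position: [0.4375, 0.0499, 0.0141]
tcp_rot: [[-0.982, 0.188, -0.002], [0.188, 0.982, -0.0], [0.002, -0.001, -1.0]]
force: [0.4, -7.0, -3.4]
opening: 0.219
```

Call:
play_rows([
  [1,-0.0015,0.0003,0,0,0,0],
  [1,-0.0015,0.0003,0,0,0,0],
  [1,0,0,0,0,0,0],
  [1,0,0,0,0,0,0],
])

```text
time_s: 34.72
position: [0.4348, 0.0504, 0.0142]
tcp_rot: [[-0.982, 0.188, -0.002], [0.188, 0.982, -0.0], [0.001, -0.001, -1.0]]
force: [0.6, -7.7, -4.2]
opening: 0.222
```

Call:
play_rows([
  [1,-0.0015,0.0003,0,0,0,0],
  [1,0,0,0,0,0,0],
  [1,0,0,0,0,0,0],
])

```text
time_s: 35.1
position: [0.4347, 0.0504, 0.0142]
tcp_rot: [[-0.982, 0.188, 0.001], [0.188, 0.982, -0.001], [-0.001, -0.001, -1.0]]
force: [2.2, -8.1, -5.9]
opening: 0.218
```

Call:
play_rows([
  [1,-0.0015,0.0003,0,0,0,0],
  [1,0,0,0,0,0,0],
  [1,0,0,0,0,0,0],
])

```text
time_s: 35.48
position: [0.4348, 0.0504, 0.0142]
tcp_rot: [[-0.982, 0.188, 0.004], [0.188, 0.982, -0.001], [-0.004, -0.001, -1.0]]
force: [3.0, -7.9, -7.9]
opening: 0.223
```

At the stop: 89.9 mm, and the force rises without motion. Release and clear.

Call:
play_rows([
  [0.4,0,0,0,0,0,0],
  [0.4,0,0,0,0,0,0],
  [0.4,0,0,0,0,0,0],
  [0.4,0,0,0,0,0,0],
  [0.4,0,0,0.02,0,0,0],
  [0.4,0,0,0.04,0,0,0],
  [0.4,0,0,0.06,0,0,0],
  [0.4,0,0,0.06,0,0,0],
  [0.4,0,0,0.04,0,0,0],
  [0.4,0,0,0,0,0,0],
  [0.4,0,0,0,0,0,0],
])

```text
time_s: 36.85
position: [0.4315, 0.0516, 0.2334]
tcp_rot: [[-0.982, 0.188, -0.002], [0.188, 0.982, 0.0], [0.002, -0.0, -1.0]]
force: [-0.3, 0.1, -0.6]
opening: 0.603
```

Run:
```python
from h import *
bot.capture("wrist");c=bot.get_calibration("wrist");im=bot.capture("wrist");s=bot.capture("scene");s0=cv2.imread("pics/scene0.png")
cv2.imwrite("pics/end_w.png",im)
st=bot.read_state();P=np.array(st["position"]);print(st["time_s"],P,st["opening"],st["force"])
O=np.array([.6465,.0105]);X=np.array([.982,-.188]);Y=np.array([.188,.982])
W=lambda x,y,z:np.array([*(O+X*x+Y*y),z])
print("knob pred",proj("w",W(-.215,0,.07),c))
for n,x,y in(("fl",-.1328,.064),("fr",-.1328,-.064),("bl",-.0472,.064),("br",-.0472,-.064)): print(n,proj("w",W(x,y,.067),c))
g=im.min(2)
for r in g[120:400:7,160:480:5]: print("".join(" .:-=+*#%@"[min(9,x//26)] for x in r))
d=cv2.GaussianBlur(cv2.absdiff(s,s0),(3,3),0).max(2)>30
print("scene change boxes",[tuple(map(int,b)) for b in cv2.connectedComponentsWithStats(d.astype(np.uint8))[2][1:] if b[4]>15])
```

```text
37.0 [0.43128748 0.05154739 0.23254681] 0.5976879891855991 [ 0.29007614 -0.94929479 -0.29797882]
knob pred [320. 182.]
fl [367.5 241.6]
fr [272.4 241.5]
bl [365.  297.7]
br [274.8 297.7]
. ......... ..... .....  ............... . ... ...... . ....... 
...  .............. .................. ..... ... ......... .....
.. ...... ....  ...... ....... .......... .. .... ... ....... ..
...... .  ................. ............................. . ... 
.. ..... ..... ......  ........ .... ............. .......... ..
........ ........... ........ .. ...... ..... . ... .....  . ...
............. ....................  .... .. ..@@=.......... ..  
+.-..................  .... @@@@@@@@@  ... :@@@@..... .....  ...
=.*+-*-+*.-:.. ........... .@@@..-@@@....=@@@#............... ..
+.+.....=.**................@@@...@@@..-@@@+......... ... ......
:.*==*:**.+-.. . ....... . .@@@@+@@@@...#:....... .... ...... ..
*:*:::.::.+-..........@@@@@@@@@@@@@@@@@@@@@ ...... .. . ........
..+:+*.**:*-.... .....@@@@@@@@@@@@@@@@@@@@%. ........  .........
*-*:==.::.-... ... .. @@@@@@@@@@@@@@@@@@@@%. .. .... ...........
..:
[... 1247 characters left out ...]
. ..  ... .. . ...  ..... ...  ....::::::::::::::
............     . ...    .   . . ..... ...  . ....:::::::::::::
... .......         . ..... .... . ....  ..   ..  ..::::::::::::
. ...... ..... . . .  .  .......  .. .   . .. ..  . ::::::::::::
  ........... .  ...   .. ... .. . .......  ... ..  .:::::::::::
............ .... ........    ...  .  ........... .. :::::::::::
..............  ... ... .   .  ... .   . .... ..  .. .::::::::::
scene change boxes [(318, 0, 89, 170, 5727), (415, 0, 174, 180, 11065), (388, 71, 26, 41, 484), (430, 85, 18, 25, 242), (385, 119, 57, 25, 889), (336, 220, 8, 9, 47), (343, 223, 18, 30, 326), (286, 254, 30, 19, 193), (282, 260, 6, 5, 20), (302, 270, 8, 5, 18)]
```

The plate's back edge is at v≈296 (predicted 297.7), its sides at u≈272 and 370, and the knob matches. In the scene picture only the robot, the carrier area and the press interior have changed. The bystanders and catch look as they did at the start. Handing in.

```bash
python3 -c "
from rig import bot
print(bot.hand_in())"
```

```text
the job is handed in; nothing more can be done
None
```

I did the whole job in the order asked and handed it in at about 37 s; no verdict was reported.

- **Catch out:** I drew it 20.6 mm to its stop, where the force climbed with no more movement. It had started about 1.4 mm out.
- **Lever:** The mat slid home from about 0.6 to 0.7 rad. I held at 0.765 rad for over 1 s with 12.6–13.7 N at the bar, then guided the lever right up. A picture confirmed it was up.
- **Catch in:** I slid it back 22.1 mm, and it was hard against its stop.
- **Carrier:** I drew it out 89.9 mm to its stop, then the gripper let go and rose clear.

**Last checks:** By numbers, the plate's edges and the carrier knob lay where the geometry predicts. The scene picture differed from the first only around the robot, the carrier and inside the press. I could not view the final pictures because I had used all 12 viewings.

**What disagreed or failed:**
- **Fingertips:** They sit about 30 mm short of the reported TCP, as both the scene and wrist views showed. My first grip on the catch therefore closed on air above the knob, without touching anything. I allowed for the offset from then on.
- **Lever side load:** The lever path ran 1–2 mm off the true arc, giving a sideways load of about 6 N at the bar on the way down. I eased it before the mat bottomed; about 8 N along the arm remained at the top until I released.

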